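# Stow the crate bar upright in its pocket

### The job

Put the longer of the two steel pry bars away, blade down, in the tall square steel pocket: pinch it by the round cross barrel at its other end, lift it, relax your grip so that it swings to hang plumb below your fingers, and clamp it firmly again (20 N or more) while it hangs clear of the table. Then lower it into the pocket until the blade is at the bottom, only then let go, and leave it standing there. Leave the shorter bar where it lies.

Things in the scene. Friction and masses are not known exactly. Their poses are not given: they have to be found in the camera images.
- long_bar: Longer steel pry bar, 231 mm, about 0.22 kg, lying on the table. Origin: centre of the round cross barrel at its handle end, 8 mm above the table; +x runs from blade to barrel, y along the barrel, z up. Barrel: 12 mm diameter, 24 mm long; pinch its flat ends, 8 mm proud of the shaft on each side. Shaft 8 mm wide, 16 mm high; blade end 22 mm wide. Centre of mass about 120 mm from the origin along -x.
- long_bar_tip (a point): Middle of the longer bar's blade edge, 225 mm from its barrel's centre along the bar's -x. Pinched on the barrel at 50 to 60 N the bar stays within about 10 degrees of level when lifted; at 10 to 14 N it turns about the barrel, slips a few mm at most, and hangs blade down, at rest within 2 s; swung at 5 N or less it is flung out.
- short_bar: The shorter pry bar: same shape and cross-section, but 151 mm overall (barrel centre to blade edge 145 mm). Origin and axes as for the longer bar. Not to be moved.
- holder: Upright square pocket of grey sheet steel, fixed to the table: 54 x 54 mm outside, 46 x 46 mm inside, open at the top, on a 110 x 110 x 6 mm foot plate. Origin: centre of the foot's underside on the table, on the pocket's axis; x and y along its sides, z up. Pocket floor 6 mm above the origin, rim 96 mm above it.
Things that resemble listed ones, but are neither listed nor needed, are in the scene too. Leave any black look-alike of the long_bar alone.

How it is judged:
By the outcome, as a careful person would: the job done as asked, in the order asked, and still so for the second after the job is handed in, with the robot touching nothing.
It also fails if it takes over 48 s, if anything falls off the work surface, if the arm or the gripper's body presses on something with over 40 N, if the wrist force passes 120 N, or if a joint passes its speed limit or range.

### The arm

A 7-joint arm with a two-finger parallel gripper is mounted at the origin on the work surface. World frame = base frame: x ahead of the robot, y to its left, z up, the work surface at z = 0. Lengths are in mm, angles in degrees, forces in N, time in s.
With the tool pointing down it reaches from about 400 to 900 mm from the base axis. Payload 5.5 kg.
Tool frame: the origin (TCP) lies midway between the tips of the shut fingers; the grasp point (between the pads) lies 19 mm behind it; z points along the fingers, y is the direction in which the jaws open and shut (so a half turn about z gives the same grasp; the last joint's range is limited). The gripper opens to 92 mm and grips with 3 to 60 N. Pads are 19 mm wide; open, the fingers measure 130 mm over their backs; the gripper's body (75 mm by 190 mm) begins 47 mm behind the grasp point.
Start: joints at [87.273, 28.699, -24.465, 88.831, 12.651, 65.22, -12.049], TCP at [198.817, -618.847, 226.729] pointing down, gripper open.
Joint ranges: [-164.97, 164.97], [-17.58, 116.51], [-87.97, 89.64], [11.32, 138.91], [-80.73, 260.73], [10.89, 115.49], [-147.41, 147.41]. Speed limits (degrees/s): [147.25, 147.25, 180, 180, 180, 180, 180].

### API

Orientations are given as a 3x3 rotation matrix whose columns are the frame's x, y, z axes.
In Python, from plant import telemetry, vision, bot gives the robot as it stands.
- The arm moves only by the shell command python3 -m pendant 'ROWS' [FORCE]. ROWS is JSON, a list of rows, each an object with "xyz": the shift along the tool's x, y, z in mm, a list of three; "delta_rot": the turn, a rotation vector about the tool's x, y, z in degrees, a list of three; "grip": the closure in counts, from 0 (fully open) to 255 (shut). A call has 1 to 5 rows; each row shifts and turns the pose as measured when the row begins, along the tool's axes as they then stand; what a row does not reach is not made up. A row lasts 1/12 s, in which the tool goes at most 41.7 mm and 7.16 degrees, less where a joint would pass 70% of its speed; a pose out of reach is approached as far as the arm can. A call is refused whole if a number of a shift passes 41.7 or a number of a turn 7.16, either way. A call with a gripper value outside its range is refused whole. The fingers move at their own pace and stop on an object; FORCE is the grip in N (left out, the last holds). Time passes only in rows, so rows that do not move let the fingers close. It gives the time, the measured TCP pose, the force and the opening at its end, in the units of the state.
- telemetry.read_state(): the state, without advancing time (a new reading comes with each control period).
- vision.camera(name): name is "scene" or "side" or "wrist"; returns (picture, depth): 420x560x3 uint8, red, green, blue; 420x560 float32, mm along the optical axis (not along the pixel's ray), 0 where there is no reading.
- vision.calibration(name): a dict with "fovy" (degrees; the focal length in pixels is half the picture's height over the tangent of half this angle, whatever the lens; pixels are square), "cx", "cy" (the principal point, pixels), "distortion" ([k1, k2, p1, p2, k3] as OpenCV has them; the pictures are not rectified), "camera_from_world" (4x4, takes a point from world to camera coordinates). Camera axes: x right, y down, z forward; pixel columns grow to the right and rows downward; lengths in mm; the calibration is good to about 2 mm. A picture is of the moment at which its call begins: read the wrist's pose just before it. calibration takes no time and is no camera call; for the wrist camera it gives the pose at the moment of the call.
- bot.hand_in(): hands the job in, once; it reports no verdict.
The state is a dict: "time_s": time; "joint_pos": joint angles; "qd": joint speeds; "joint_efforts": joint torques, N m; "position": TCP position; "orientation": TCP orientation; "contact_force": force on the tool from outside, world axes, zero at the start; "moment": the same for the moment, N m; "opening": opening from 0.0 (shut) to 1.0 (fully open).
Only numpy, scipy, OpenCV 4.12 (cv2) and the standard library are available. Lean on these libraries where they do the work, as an engineer would, in place of code of your own. Each camera call takes 0.05 s, during which the arm holds its last target. There are 200 camera calls.

## Working session

There is one attempt and no reset: what is moved stays moved. The work goes in short steps, Python scripts to look and compute and a shell command to move; the robot and the scene stay as the last step left them, time stands still between calls to the robot, and variables do not carry over. Pictures are saved under pics/ and viewed, about 8 in all and at most 12, crops included, and the job is handed in when it is done.

```bash
mkdir -p pics; cat > h.py <<'E'
from plant import telemetry, vision, bot
import numpy as np, cv2
def K(c):
    f=210/np.tan(np.radians(c['fovy']/2)); return np.array([[f,0,c['cx']],[0,f,c['cy']],[0,0,1]])
def world(name,pts,z=None,depth=None,c=None):
    c=c or vision.calibration(name); T=np.linalg.inv(np.array(c['camera_from_world']))
    p=np.array(pts,float).reshape(-1,1,2)
    u=cv2.undistortPoints(p,K(c),np.array(c['distortion'])).reshape(-1,2)
    r=np.c_[u,np.ones(len(u))]
    if depth is not None:
        d=np.array([depth[int(round(b)),int(round(a))] for a,b in p[:,0]])
        return (r*d[:,None])@T[:3,:3].T+T[:3,3]
    w=r@T[:3,:3].T; o=T[:3,3]
    return o+w*((z-o[2])/w[:,2])[:,None]
def shot(name,fn):
    c=vision.calibration(name); im,d=vision.camera(name)
    cv2.imwrite('pics/'+fn+'.png',im[:,:,::-1]); np.savez('pics/'+fn+'.npz',im=im,d=d); 
    import pickle; pickle.dump(c,open('pics/'+fn+'.pkl','wb')); return im,d,c
def load(fn):
    import pickle; z=np.load('pics/'+fn+'.npz'); return z['im'],z['d'],pickle.load(open('pics/'+fn+'.pkl','rb'))
E
python3 - <<'E'
from h import *
s=telemetry.read_state(); print(s)
for n in('scene','side'):
    shot(n,n+'0'); c=vision.calibration(n); print(n,c['fovy'],np.linalg.inv(c['camera_from_world'])[:3].round(2).tolist())
E
```

```text
{'time_s': 0.0, 'joint_pos': array([ 87.27397978,  28.75555212, -24.45243889,  88.89125893,
        12.64963388,  65.21979405, -12.0475397 ]), 'qd': array([ 0.09201778,  0.05577575, -0.05837119, -0.00941551,  0.06199866,
       -0.05276188, -0.02782197]), 'joint_efforts': array([ 6.09196491e-05, -5.66602886e+01, -5.81653520e+00, -2.79112422e+01,
       -6.87994016e-02,  3.08688625e-02,  1.74485508e-04]), 'position': array([ 198.51033383, -618.20465191,  225.65942283]), 'orientation': array([[ 9.52077118e-01,  3.05857627e-01, -5.22149199e-04],
       [ 3.05858060e-01, -9.52075205e-01,  1.91074451e-03],
       [ 8.72904771e-05, -1.97887967e-03, -9.99998038e-01]]), 'contact_force': array([-0.41343588, -0.05939936,  0.23559433]), 'moment': array([-0.00580622, -0.00594451,  0.00058461]), 'opening': 0.999710102611251}
scene 50.04656304660326 [[-0.69, 0.5, -0.52, 1051.96], [0.72, 0.49, -0.49, 470.55], [0.01, -0.71, -0.7, 744.18]]
side 49.02017012286494 [[-0.78, -0.48, 0.41, 89.86], [-0.63, 0.6, -0.49, 552.31], [-0.01, -0.64, -0.77, 900.27]]
```

View pics/scene0.png

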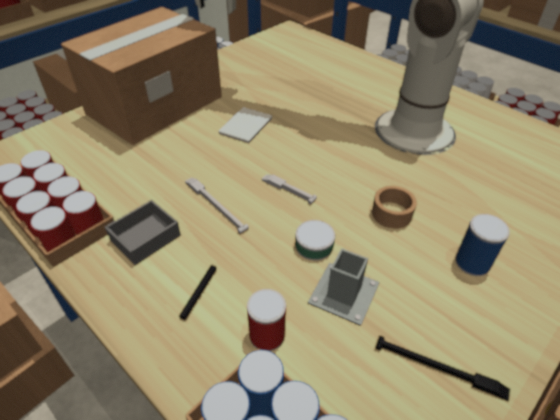

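View pics/side0.png

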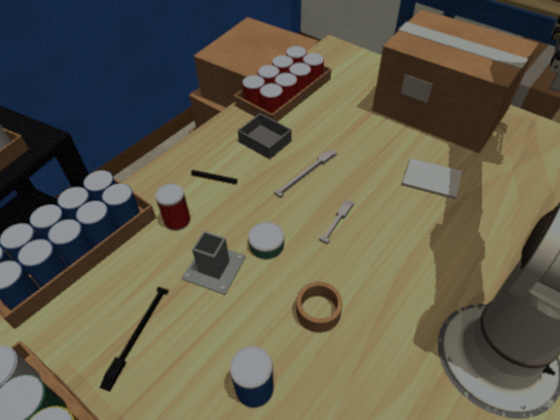

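Scene view: candidates are the long steel bar at (190,183)–(243,230), the short steel bar at (265,180)–(313,198), the black look-alike at (378,345)–(500,388), and the black rod at (198,292). I choose the long steel one. The pocket is at (347,275). The side view agrees: long bar (280,193)–(333,155), pocket (210,255).

```bash
python3 - <<'E'
from h import *
im,d,c=load('scene0'); im2,d2,c2=load('side0')
a=cv2.resize(im[170:240,175:275],(500,350),interpolation=cv2.INTER_CUBIC)
b=cv2.resize(im2[140:210,270:340],(350,350)[:2],interpolation=cv2.INTER_CUBIC)
a=cv2.resize(a,(400,280)); 
e=cv2.resize(im[240:330,305:385],(320,360)[:2],interpolation=cv2.INTER_CUBIC)
f=cv2.resize(im2[225:295,180:250],(350,350),interpolation=cv2.INTER_CUBIC)
A=np.zeros((600,800,3),np.uint8); A[:280,:400]=a; A[:280,400:750]=b[:280]; A[290:600,:320]=e[:310]; A[290:600,400:750]=f[:310]
cv2.imwrite('pics/crop0.png',A[:,:,::-1])
print('scene ends',world('scene',[(192,184),(243,229)],z=8).round(1).tolist(), world('scene',[(192,184),(243,229)],depth=d).round(1).tolist())
print('side ends',world('side',[(333,155),(280,193)],z=8).round(1).tolist())
print('holder',world('scene',[(347,263)],z=96),world('side',[(210,244)],z=96))
E
```

```text
scene ends [[599.4, -261.6, 8.0], [614.0, -60.2, 8.0]] [[605.0, -252.5, 17.1], [616.3, -57.4, 11.9]]
side ends [[585.1, -269.8, 8.0], [611.2, -66.2, 8.0]]
holder [[590.54080208 202.19917089  96.        ]] [[584.51073926 203.01613486  96.        ]]
```

View pics/crop0.png

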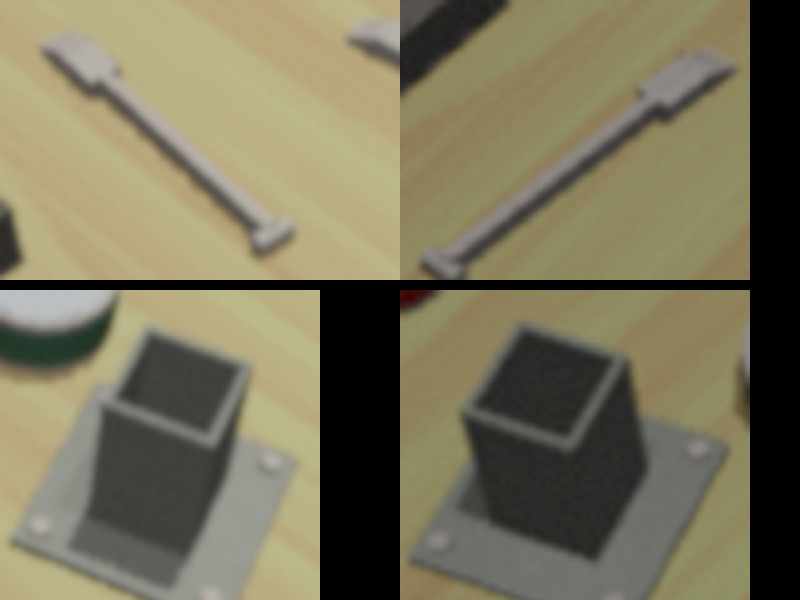

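The crop shows the plain long bar: barrel at scene (243,229) / side (279,193), flared blade at the far end (187,180). The pocket is open at the top and empty.

```bash
python3 - <<'E'
from h import *
P=lambda n,p,z:world(n,p,z=z).round(1).tolist()
print('barrel top',P('scene',[(243,227.5)],14),P('side',[(279,192)],14),'tip',P('scene',[(187,181)],6),P('side',[(336.5,153)],6))
for n,q in(('scene',[(342.5,249.5),(367,259.5),(358,279.3),(330.5,267)]),('side',[(204,232),(225.6,238.6),(214.4,257),(193,249.4)])):
    w=world(n,q,z=96); print('rim',n,w.round(1).tolist(),w.mean(0).round(1),np.linalg.norm(w-np.roll(w,1,0),axis=1).round(1))
print('box base',P('scene',[(83,105),(148,135),(222,90)],0)); im,d,c=load('scene0')
print('box top',world('scene',[(130,62),(180,30)],depth=d).round(0).tolist())
print('short',P('scene',[(267,180),(313,198)],8),'cup',P('scene',[(315,235)],30),'can',P('scene',[(267,300)],80))
# bar mask fit, scene
for n,f,roi in(('scene','scene0',(175,170,250,240)),('side','side0',(270,140,342,202))):
    im,d,c=load(f);x0,y0,x1,y1=roi
    hsv=cv2.cvtColor(im[y0:y1,x0:x1],cv2.COLOR_RGB2HSV)
    m=((hsv[...,1]<70)&(hsv[...,2]>60)).astype(np.uint8)
    k,l,st,ce=cv2.connectedComponentsWithStats(m); i=1+st[1:,4].argmax()
    ys,xs=np.nonzero(l==i); w=world(n,np.c_[xs+x0,ys+y0],z=12)[:,:2]
    vx,vy,a,b=cv2.fitLine(w.astype(np.float32),cv2.DIST_L2,0,.01,.01).ravel(); t=(w-[a,b])@[vx,vy]
    print(n,len(xs),'dir deg',np.degrees(np.arctan2(vy,vx)).round(1),'ends',(np.array([a,b])+np.outer([t.min(),t.max()],[vx,vy])).round(1).tolist(),(t.max()-t.min()).round(1))
E
```

```text
barrel top [[614.5, -59.2, 14.0]] [[611.9, -63.2, 14.0]] tip [[599.9, -281.4, 6.0]] [[583.2, -284.5, 6.0]]
rim scene [[570.8, 176.0, 96.0], [558.1, 223.7, 96.0], [606.1, 239.1, 96.0], [618.9, 186.4, 96.0]] [588.5 206.3  96. ] [49.2 49.3 50.4 54.3]
rim side [[617.8, 188.0, 96.0], [568.2, 171.7, 96.0], [553.4, 221.3, 96.0], [602.9, 235.6, 96.0]] [585.6 204.2  96. ] [49.9 52.3 51.8 51.5]
box base [[601.5, -800.7, 0.0], [551.7, -524.3, 0.0], [242.7, -564.4, 0.0]]
box top [[556.0, -519.0, 223.0], [352.0, -588.0, 221.0]]
short [[459.0, -140.4, 8.0], [428.0, -15.3, 8.0]] cup [[531.1, 78.5, 30.0]] can [[742.3, 146.4, 80.0]]
scene 676 dir deg 84.8 ends [[593.3, -284.2], [614.3, -51.4]] 233.8
side 488 dir deg 84.7 ends [[593.0, -283.5], [614.4, -54.2]] 230.2
```

```bash
U='{"xyz":[28,-20,0],"delta_rot":[0,0,-3.3],"grip":0}'
python3 -m pendant '[{"xyz":[0,0,-30],"delta_rot":[0,0,0],"grip":0},{"xyz":[0,0,-30],"delta_rot":[0,0,0],"grip":0},{"xyz":[28,-20,0],"delta_rot":[0,0,0],"grip":0},{"xyz":[28,-20,0],"delta_rot":[0,0,0],"grip":0},{"xyz":[28,-20,0],"delta_rot":[0,0,0],"grip":0}]'
for i in 1 2 3; do python3 -m pendant '[{"xyz":[28,-20,0],"delta_rot":[0,0,0],"grip":0},{"xyz":[28,-20,0],"delta_rot":[0,0,0],"grip":0},{"xyz":[28,-20,0],"delta_rot":[0,0,0],"grip":0},{"xyz":[28,-20,0],"delta_rot":[0,0,0],"grip":0},{"xyz":[28,-20,0],"delta_rot":[0,0,0],"grip":0}]'; done
for i in 1 2; do python3 -m pendant '[{"xyz":[0,0,0],"delta_rot":[0,0,-6.7],"grip":0},{"xyz":[0,0,0],"delta_rot":[0,0,-6.7],"grip":0},{"xyz":[0,0,0],"delta_rot":[0,0,-6.7],"grip":0},{"xyz":[0,0,0],"delta_rot":[0,0,-6.7],"grip":0},{"xyz":[0,0,0],"delta_rot":[0,0,-6.7],"grip":0}]'; done
```

```text
time_s: 0.52
position: [252.2, -538.8, 283.2]
orientation: [[0.957, 0.29, -0.006], [0.29, -0.957, 0.007], [-0.003, -0.008, -1.0]]
contact_force: [0.2, -0.4, 0.1]
opening: 0.998
time_s: 0.93
position: [359.1, -395.6, 282.2]
orientation: [[0.958, 0.286, -0.008], [0.287, -0.958, 0.008], [-0.005, -0.01, -1.0]]
contact_force: [0.8, -1.1, -0.3]
opening: 1.002
time_s: 1.35
position: [466.8, -251.5, 281.3]
orientation: [[0.958, 0.285, -0.011], [0.286, -0.958, 0.009], [-0.008, -0.011, -1.0]]
contact_force: [-0.3, -0.8, 0.3]
opening: 1.003
time_s: 1.77
position: [574.8, -108.5, 279.9]
orientation: [[0.959, 0.284, -0.014], [0.284, -0.959, 0.008], [-0.011, -0.012, -1.0]]
contact_force: [0.6, -0.7, 0.5]
opening: 1.001
time_s: 2.18
position: [578.7, -92.3, 278.1]
orientation: [[0.612, 0.79, -0.014], [0.791, -0.612, 0.016], [0.004, -0.021, -1.0]]
contact_force: [-0.4, 0.1, -0.3]
opening: 1.001
time_s: 2.6
position: [577.0, -91.7, 275.7]
orientation: [[0.043, 0.999, -0.018], [0.999, -0.042, 0.017], [0.016, -0.019, -1.0]]
contact_force: [-0.8, 1.0, 0.2]
opening: 0.999
```

```bash
cat >> h.py <<'E'
from scipy.spatial.transform import Rotation as R
def need(xyz,ydeg):
    s=telemetry.read_state(); O=np.array(s['orientation']); a=np.radians(ydeg)
    y=np.array([np.cos(a),np.sin(a),0]); z=np.array([0,0,-1.]); G=np.c_[np.cross(y,z),y,z]
    print('t',s['time_s'],'pos',np.round(s['position'],1),'shift',(O.T@(np.array(xyz)-s['position'])).round(1),'rot',np.degrees(R.from_matrix(O.T@G).as_rotvec()).round(2),'F',np.round(s['contact_force'],1),'open',round(s['opening'],3))
E
python3 -c "
from h import *
need([613,-61,150],-5.25)"
```

```text
t 2.6 pos [577.  -91.7 275.7] shift [ 30.2  37.  125.6] rot [-1.12 -0.89  2.81] F [-0.8  1.   0.2] open 0.999
```

```bash
python3 -m pendant '[{"xyz":[10,12,30],"delta_rot":[-1.1,-0.9,2.8],"grip":0},{"xyz":[10,12,30],"delta_rot":[0,0,0],"grip":0},{"xyz":[10,12,30],"delta_rot":[0,0,0],"grip":0},{"xyz":[0,0,30],"delta_rot":[0,0,0],"grip":0},{"xyz":[0,0,0],"delta_rot":[0,0,0],"grip":0}]'
python3 -c "
from h import *
need([613,-61,150],-5.25)
shot('wrist','w1')
c=vision.calibration('wrist');T=np.array(c['camera_from_world'])
p=np.array([[613,-61,14],[625,-62,14],[601,-60,14],[593,-284,8]],float)
print(cv2.projectPoints(p,cv2.Rodrigues(T[:3,:3])[0],T[:3,3],K(c),np.array(c['distortion']))[0].reshape(-1,2).round(0).tolist())"
```

```text
time_s: 3.02
position: [616.5, -66.4, 151.5]
orientation: [[0.087, 0.996, 0.002], [0.996, -0.087, -0.002], [-0.002, 0.002, -1.0]]
contact_force: [-0.6, -0.7, -0.4]
opening: 0.998
t 3.0167 pos [616.5 -66.4 151.5] shift [ 5.  -4.   1.4] rot [0.14 0.12 0.26] F [-0.6 -0.7 -0.4] open 0.998
[[266.0, 194.0], [279.0, 193.0], [253.0, 194.0], [267.0, 380.0]]
```

View pics/w1.png

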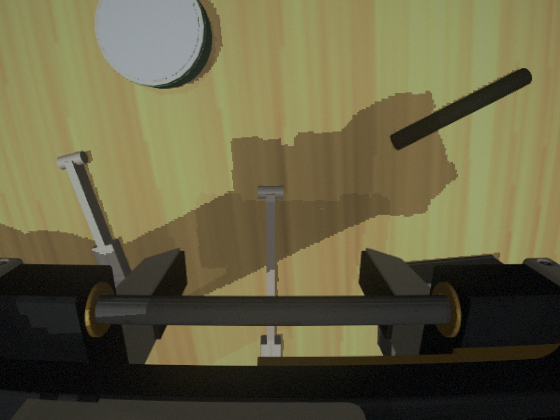

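Wrist view: the barrel runs (257–285, 187–197), centre about (271,191), predicted (266,194), a difference of a few mm. The shaft runs straight down the picture, so the heading is right. I'll go lower and remeasure.

```bash
python3 -m pendant '[{"xyz":[3,-1,20],"delta_rot":[0,0,0.2],"grip":0},{"xyz":[2,0,30],"delta_rot":[0,0,0],"grip":0},{"xyz":[0,0,30],"delta_rot":[0,0,0],"grip":0},{"xyz":[0,0,0],"delta_rot":[0,0,0],"grip":0},{"xyz":[0,0,0],"delta_rot":[0,0,0],"grip":0}]'
python3 -c "
from h import *
im,d,c=load('w1'); print(c['cx'],c['cy'],'w1',world('w',[(257,191.5),(285,191.5),(271,191.5)],z=13,c=c).round(1).tolist())
im,d,c=shot('wrist','w2')
T=np.array(c['camera_from_world']);s=telemetry.read_state()
need([613,-61,150],-5.25)
p=np.array([[613,-61,14],[625,-62,14],[601,-60,14],s['position']],float)
print(cv2.projectPoints(p,cv2.Rodrigues(T[:3,:3])[0],T[:3,3],K(c),np.array(c['distortion']))[0].reshape(-1,2).round(0).tolist())"
```

```text
time_s: 3.48
position: [624.1, -61.3, 82.3]
orientation: [[0.092, 0.996, 0.017], [0.996, -0.092, -0.003], [-0.001, 0.017, -1.0]]
contact_force: [0.4, -0.6, -0.2]
opening: 0.999
272.49310167781493 210.4201748410364 w1 [[602.8, -58.7, 13.0], [628.4, -60.9, 13.0], [615.6, -59.8, 13.0]]
t 3.5333 pos [623.9 -61.7  82.3] shift [ -0.4  -9.7 -67.8] rot [ 0.96  0.1  -0.07] F [-0.5  0.1 -0.3] open 0.997
[[256.0, 225.0], [273.0, 224.0], [240.0, 225.0], [273.0, 267.0]]
```

View pics/w2.png

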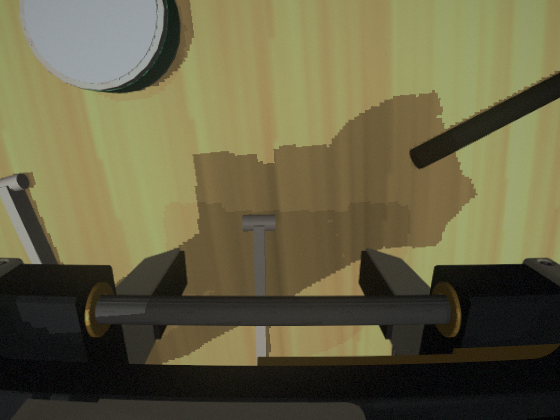

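Barrel now (243–277, 215–230), giving about (615.5, -59.5), width 25 mm ✓.

```bash
python3 -m pendant '[{"xyz":[1.5,-8,20],"delta_rot":[1.0,0,0],"grip":0},{"xyz":[0,0,20],"delta_rot":[0,0,0],"grip":0},{"xyz":[0,0,15],"delta_rot":[0,0,0],"grip":0},{"xyz":[0,0,0],"delta_rot":[0,0,0],"grip":0}]'; python3 -c "
from h import *
need([615.5,-59.5,3],-5.25)"
```

```text
time_s: 3.87
position: [622.1, -61.2, 34.0]
orientation: [[0.096, 0.995, 0.011], [0.995, -0.096, -0.004], [-0.003, 0.011, -1.0]]
contact_force: [-0.2, -0.2, -0.6]
opening: 0.999
t 3.8667 pos [622.1 -61.2  34. ] shift [ 1.1 -7.1 30.9] rot [ 0.63  0.19 -0.26] F [-0.2 -0.2 -0.6] open 0.999
```

```bash
python3 -m pendant '[{"xyz":[1,-5,8],"delta_rot":[0.6,0.2,-0.3],"grip":0},{"xyz":[0.5,-3,8],"delta_rot":[0.3,0,0],"grip":0},{"xyz":[0,-1,6],"delta_rot":[0,0,0],"grip":0},{"xyz":[0,0,0],"delta_rot":[0,0,0],"grip":0}]'; python3 -c "
from h import *
need([615.5,-59.5,3],-5.25)"
```

```text
time_s: 4.2
position: [614.1, -58.8, 12.7]
orientation: [[0.091, 0.996, -0.003], [0.996, -0.091, 0.001], [0.0, -0.003, -1.0]]
contact_force: [-0.1, 0.7, -1.1]
opening: 1.002
t 4.2 pos [614.1 -58.8  12.7] shift [-0.6  1.5  9.7] rot [-0.2  -0.03  0.04] F [-0.1  0.7 -1.1] open 1.002
```

```bash
python3 -m pendant '[{"xyz":[0,1,4],"delta_rot":[0,0,0],"grip":0},{"xyz":[0,0,4],"delta_rot":[0,0,0],"grip":0},{"xyz":[0,0,1],"delta_rot":[0,0,0],"grip":0}]' ; python3 -c "
from h import *
need([615.5,-59.5,3],-5.25)"
```

```text
time_s: 4.45
position: [615.8, -58.7, 3.6]
orientation: [[0.091, 0.996, -0.002], [0.996, -0.091, 0.001], [0.001, -0.002, -1.0]]
contact_force: [-0.1, 1.1, 0.5]
opening: 1.0
t 4.45 pos [615.8 -58.7   3.6] shift [-0.8 -0.2  0.6] rot [-0.14 -0.04  0.05] F [-0.1  1.1  0.5] open 1.0
```

```bash
python3 -m pendant '[{"xyz":[-0.8,0,0],"delta_rot":[0,0,0],"grip":255},{"xyz":[0,0,0],"delta_rot":[0,0,0],"grip":255},{"xyz":[0,0,0],"delta_rot":[0,0,0],"grip":255},{"xyz":[0,0,0],"delta_rot":[0,0,0],"grip":255},{"xyz":[0,0,0],"delta_rot":[0,0,0],"grip":255}]' 15; python3 -m pendant '[{"xyz":[0,0,0],"delta_rot":[0,0,0],"grip":255},{"xyz":[0,0,0],"delta_rot":[0,0,0],"grip":255},{"xyz":[0,0,0],"delta_rot":[0,0,0],"grip":255},{"xyz":[0,0,0],"delta_rot":[0,0,0],"grip":255},{"xyz":[0,0,0],"delta_rot":[0,0,0],"grip":255}]' 58;python3 -c "
from h import *
need([615.5,-59.5,3],-5.25)"
```

```text
time_s: 4.87
position: [616.3, -59.5, 3.9]
orientation: [[0.091, 0.996, -0.001], [0.996, -0.091, 0.001], [0.001, -0.002, -1.0]]
contact_force: [-0.0, -0.4, 0.3]
opening: 0.685
time_s: 5.28
position: [616.7, -59.6, 4.5]
orientation: [[0.091, 0.996, -0.001], [0.996, -0.091, 0.001], [0.001, -0.001, -1.0]]
contact_force: [-0.4, -0.2, -0.7]
opening: 0.322
t 5.2833 pos [616.7 -59.6   4.5] shift [-0.  -1.2  1.5] rot [-0.04 -0.03  0.05] F [-0.4 -0.2 -0.7] open 0.322
```

```bash
python3 -m pendant '[{"xyz":[0,-0.7,1.5],"delta_rot":[0,0,0],"grip":255},{"xyz":[0,0,0],"delta_rot":[0,0,0],"grip":255},{"xyz":[0,0,0],"delta_rot":[0,0,0],"grip":255},{"xyz":[0,0,0],"delta_rot":[0,0,0],"grip":255},{"xyz":[0,0,0],"delta_rot":[0,0,0],"grip":255}]' 56;python3 -c "
from h import *
need([615.5,-59.5,3],-5.25)"
```

```text
time_s: 5.7
position: [616.4, -59.5, 3.4]
orientation: [[0.091, 0.996, 0.001], [0.996, -0.091, 0.0], [0.0, 0.0, -1.0]]
contact_force: [-0.7, 0.2, 1.2]
opening: 0.25
t 5.7 pos [616.4 -59.5   3.4] shift [-0.1 -0.9  0.4] rot [ 0.03 -0.03  0.04] F [-0.7  0.2  1.2] open 0.25
```

```bash
python3 -m pendant '[{"xyz":[0,0,-4],"delta_rot":[0,0,0],"grip":255},{"xyz":[0,0,-7],"delta_rot":[0,0,0],"grip":255},{"xyz":[0,0,-10],"delta_rot":[0,0,0],"grip":255},{"xyz":[0,0,-12],"delta_rot":[0,0,0],"grip":255},{"xyz":[0,0,-12],"delta_rot":[0,0,0],"grip":255}]' 56; python3 -m pendant '[{"xyz":[0,0,-12],"delta_rot":[0,0,0],"grip":255},{"xyz":[0,0,-12],"delta_rot":[0,0,0],"grip":255},{"xyz":[0,0,-8],"delta_rot":[0,0,0],"grip":255},{"xyz":[0,0,-4],"delta_rot":[0,0,0],"grip":255},{"xyz":[0,0,0],"delta_rot":[0,0,0],"grip":255}]' 56;python3 -c "
from h import *
need([615.5,-59.5,350],-5.25)
shot('scene','s2')
im,d,c=load('s2');cv2.imwrite('pics/s2c.png',cv2.resize(im[60:260,120:360],(720,600))[:,:,::-1])"
```

```text
time_s: 6.12
position: [613.1, -59.1, 48.2]
orientation: [[0.09, 0.996, -0.007], [0.996, -0.09, 0.002], [0.002, -0.007, -1.0]]
contact_force: [0.8, -0.0, -2.7]
opening: 0.244
time_s: 6.53
position: [616.1, -58.9, 94.0]
orientation: [[0.091, 0.996, 0.001], [0.996, -0.091, 0.001], [0.001, 0.001, -1.0]]
contact_force: [0.1, -0.2, -1.6]
opening: 0.244
t 6.5333 pos [616.1 -58.9  94. ] shift [  -0.3   -0.3 -256. ] rot [ 0.05 -0.08  0.06] F [ 0.1 -0.2 -1.6] open 0.244
```

View pics/s2c.png

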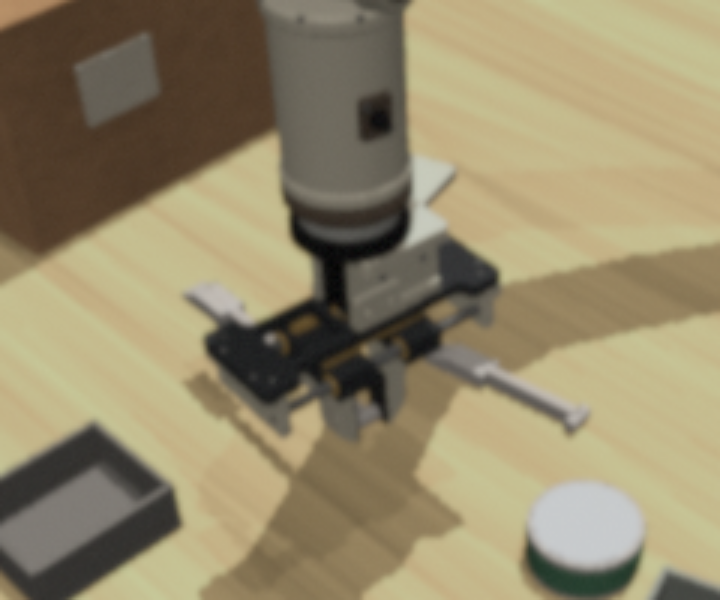

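The crop shows the bar lifted and near level: blade at (210,295) left of the gripper, shadow detached beneath. The short bar is untouched. Raising to clear height.

```bash
python3 -m pendant '[{"xyz":[0,0,-6],"delta_rot":[0,0,0],"grip":255},{"xyz":[0,0,-12],"delta_rot":[0,0,0],"grip":255},{"xyz":[0,0,-18],"delta_rot":[0,0,0],"grip":255},{"xyz":[0,0,-20],"delta_rot":[0,0,0],"grip":255},{"xyz":[0,0,-20],"delta_rot":[0,0,0],"grip":255}]' 56; 
python3 -m pendant '[{"xyz":[0,0,-20],"delta_rot":[0,0,0],"grip":255},{"xyz":[0,0,-20],"delta_rot":[0,0,0],"grip":255},{"xyz":[0,0,-20],"delta_rot":[0,0,0],"grip":255},{"xyz":[0,0,-20],"delta_rot":[0,0,0],"grip":255},{"xyz":[0,0,-20],"delta_rot":[0,0,0],"grip":255}]' 56; python3 -m pendant '[{"xyz":[0,0,-20],"delta_rot":[0,0,0],"grip":255},{"xyz":[0,0,-20],"delta_rot":[0,0,0],"grip":255},{"xyz":[0,0,-18],"delta_rot":[0,0,0],"grip":255},{"xyz":[0,0,-12],"delta_rot":[0,0,0],"grip":255},{"xyz":[0,0,-6],"delta_rot":[0,0,0],"grip":255}]' 56;python3 -c "
from h import *
need([615.5,-59.5,360],-5.25)"
```

```text
time_s: 7.0
position: [610.6, -59.1, 167.1]
orientation: [[0.09, 0.996, -0.013], [0.996, -0.09, 0.003], [0.002, -0.014, -1.0]]
contact_force: [0.4, -0.5, -2.8]
opening: 0.248
time_s: 7.42
position: [609.6, -58.4, 273.2]
orientation: [[0.087, 0.996, -0.018], [0.996, -0.087, 0.005], [0.004, -0.018, -1.0]]
contact_force: [0.8, -0.1, -1.5]
opening: 0.25
time_s: 7.83
position: [610.1, -56.8, 358.5]
orientation: [[0.084, 0.996, -0.016], [0.996, -0.084, 0.006], [0.005, -0.016, -1.0]]
contact_force: [0.6, -0.7, -1.5]
opening: 0.245
t 7.8333 pos [610.1 -56.8 358.5] shift [-2.2  5.6 -1.6] rot [-0.94 -0.27  0.42] F [ 0.6 -0.7 -1.5] open 0.245
```

```bash
python3 -m pendant '[{"xyz":[0,0,0],"delta_rot":[-0.9,-0.3,0.4],"grip":255},{"xyz":[0,0,0],"delta_rot":[0,0,0],"grip":255},{"xyz":[0,0,0],"delta_rot":[0,0,0],"grip":255},{"xyz":[0,0,0],"delta_rot":[0,0,0],"grip":255}]' 56
for i in 1 2 3 4 5 6; do python3 -m pendant '[{"xyz":[0,0,0],"delta_rot":[0,0,0],"grip":255},{"xyz":[0,0,0],"delta_rot":[0,0,0],"grip":255},{"xyz":[0,0,0],"delta_rot":[0,0,0],"grip":255},{"xyz":[0,0,0],"delta_rot":[0,0,0],"grip":255},{"xyz":[0,0,0],"delta_rot":[0,0,0],"grip":255}]' 12|grep -v orient; done; python3 -c "
from h import *
need([615.5,-59.5,360],-5.25)
shot('scene','s3');shot('side','d3')
a=load('s3')[0];b=load('d3')[0];cv2.imwrite('pics/s3c.png',np.hstack([cv2.resize(a[20:270,120:320],(400,500)),cv2.resize(b[0:250,200:400],(400,500))])[:,:,::-1])"
```

```text
time_s: 8.17
position: [609.3, -55.9, 358.9]
orientation: [[0.091, 0.996, 0.001], [0.996, -0.091, -0.001], [-0.001, 0.001, -1.0]]
contact_force: [0.8, 0.2, -1.1]
opening: 0.248
time_s: 8.58
position: [607.6, -56.9, 355.2]
contact_force: [-0.2, 0.9, -1.5]
opening: 0.262
time_s: 9.0
position: [607.7, -56.9, 355.1]
contact_force: [0.3, -1.0, -1.8]
opening: 0.258
time_s: 9.42
position: [607.9, -57.1, 355.4]
contact_force: [0.3, 0.8, -1.8]
opening: 0.26
time_s: 9.83
position: [607.9, -57.0, 355.4]
contact_force: [0.1, -0.8, -2.0]
opening: 0.258
time_s: 10.25
position: [607.9, -56.9, 355.4]
contact_force: [0.4, -0.7, -2.2]
opening: 0.262
time_s: 10.67
position: [607.9, -57.0, 355.4]
contact_force: [0.1, -0.8, -3.2]
opening: 0.258
t 10.6667 pos [607.9 -57.  355.4] shift [-1.8  7.8 -4.6] rot [-0.29  0.11  0.05] F [ 0.1 -0.8 -3.2] open 0.258
```

View pics/s3c.png

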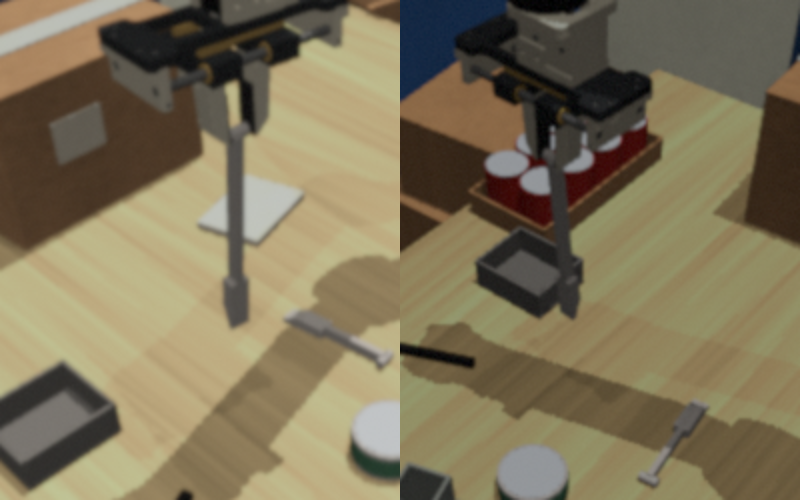

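The bar hangs blade down, clear of the table, in both views (tip at scene (238,182) and side (286,159)). Clamping and triangulating it.

```bash
python3 -m pendant '[{"xyz":[0,0,0],"delta_rot":[0,0,0],"grip":255},{"xyz":[0,0,0],"delta_rot":[0,0,0],"grip":255},{"xyz":[0,0,0],"delta_rot":[0,0,0],"grip":255},{"xyz":[0,0,0],"delta_rot":[0,0,0],"grip":255}]' 45; cat >> h.py <<'E'
def tri(fa,pa,fb,pb):
    ca,cb=load(fa)[2],load(fb)[2]
    u=lambda c,p:cv2.undistortPoints(np.array(p,float).reshape(-1,1,2),K(c),np.array(c['distortion'])).reshape(-1,2).T
    X=cv2.triangulatePoints(np.array(ca['camera_from_world'])[:3],np.array(cb['camera_from_world'])[:3],u(ca,pa),u(cb,pb))
    return (X[:3]/X[3]).T
E
python3 -c "
from h import *
w=tri('s3',[(238.5,182.5),(239,86)],'d3',[(286,159),(277.5,65)]);print(w.round(1),np.linalg.norm(w[0]-w[1]))
need([587,205,360],-5.25)"
```

```text
time_s: 11.1
position: [607.8, -57.0, 355.4]
orientation: [[0.09, 0.996, -0.005], [0.996, -0.09, -0.001], [-0.002, -0.005, -1.0]]
contact_force: [-0.1, -0.5, -2.1]
opening: 0.249
[[601.  -79.6 125.7]
 [610.2 -57.7 374.1]] 249.5549542887274
t 11.1 pos [607.8 -57.  355.4] shift [259.  -44.5  -4.9] rot [-0.3   0.11  0.06] F [-0.1 -0.5 -2.1] open 0.249
```

```bash
python3 -c "
from h import *
A=[]
for f,x0,y0 in(('s3',120,20),('d3',200,0)):
    im,d,c=load(f);T=np.array(c['camera_from_world'])
    p=np.array([[608,-57,360],[608,-57,135],[608,-79,136]],float)
    q=cv2.projectPoints(p,cv2.Rodrigues(T[:3,:3])[0],T[:3,3],K(c),np.array(c['distortion']))[0].reshape(-1,2);print(f,q.round(1).tolist())
    r=q.astype(int); X=min(r[:,0])-30;Y=min(r[:,1])-15
    e=cv2.resize(im[Y:Y+130,X:X+85],None,fx=4.6,fy=4.6,interpolation=cv2.INTER_CUBIC).copy()
    for k,(a,b) in enumerate(q): cv2.circle(e,(int((a-X+.5)*4.6),int((b-Y+.5)*4.6)),3,[(255,0,0),(255,0,0),(0,255,0)][k],-1)
    A.append(e); print('crop origin',X,Y)
cv2.imwrite('pics/s3d.png',np.hstack(A)[:,:,::-1])"
```

```text
s3 [[236.5, 85.8], [243.1, 185.7], [235.8, 180.4]]
crop origin 205 70
d3 [[275.5, 78.4], [277.7, 160.1], [283.5, 154.8]]
crop origin 245 63
```

View pics/s3d.png

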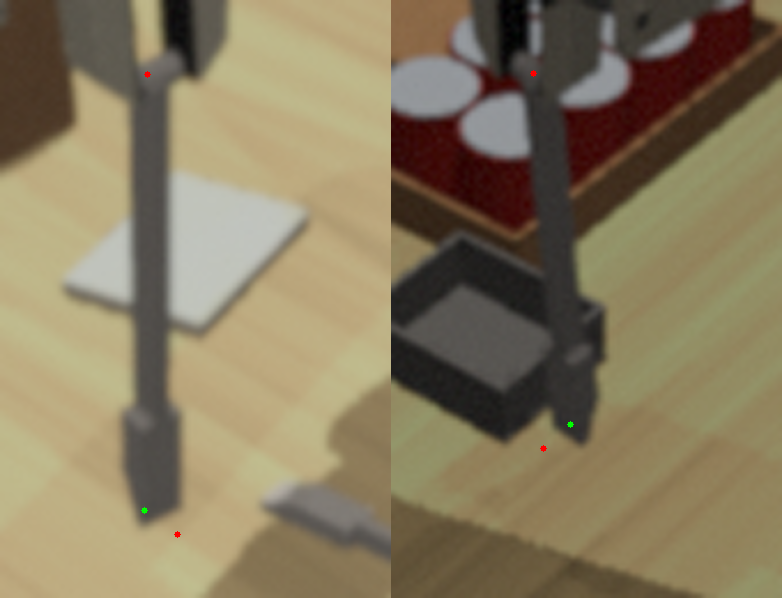

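Barrel is where expected. The tip stopped about 20 mm to -y of plumb (friction). I'll carry it to plumb by tilting the tool about y, then relax and clamp again.

```bash
python3 -c "
from h import *
w=tri('s3',[(239.3,181.9),(236.5,85.8)],'d3',[(283.4,158.2),(275.5,78.4)]);print(w.round(1),np.linalg.norm(w[0]-w[1]),np.degrees(np.arctan2((w[1]-w[0])[:2],(w[1]-w[0])[2])))"
python3 -m pendant '[{"xyz":[0,0,0],"delta_rot":[-0.3,1.6,0],"grip":255},{"xyz":[0,0,0],"delta_rot":[0,1.6,0],"grip":255},{"xyz":[0,0,0],"delta_rot":[0,1.6,0],"grip":255},{"xyz":[0,0,0],"delta_rot":[0,0,0],"grip":255},{"xyz":[0,0,0],"delta_rot":[0,0,0],"grip":255}]' 45
for i in 1 2 3; do python3 -m pendant '[{"xyz":[0,0,0],"delta_rot":[0,0,0],"grip":255},{"xyz":[0,0,0],"delta_rot":[0,0,0],"grip":255},{"xyz":[0,0,0],"delta_rot":[0,0,0],"grip":255},{"xyz":[0,0,0],"delta_rot":[0,0,0],"grip":255},{"xyz":[0,0,0],"delta_rot":[0,0,0],"grip":255}]' 12|grep -v orient; done
python3 -m pendant '[{"xyz":[0,0,0],"delta_rot":[0,0,0],"grip":255},{"xyz":[0,0,0],"delta_rot":[0,0,0],"grip":255},{"xyz":[0,0,0],"delta_rot":[0,0,0],"grip":255},{"xyz":[0,0,0],"delta_rot":[0,0,0],"grip":255},{"xyz":[0,0,0],"delta_rot":[0,0,0],"grip":255}]' 45
python3 -c "
from h import *
need([587,205,355],-5.25); p0=telemetry.read_state()['position']+[0,0,4.6]
A=[]
for f,n in(('s4','scene'),('d4','side')):
    im,d,c=shot(n,f);T=np.array(c['camera_from_world'])
    p=p0-np.array([[0,0,0],[0,0,225]],float)
    q=cv2.projectPoints(p,cv2.Rodrigues(T[:3,:3])[0],T[:3,3],K(c),np.array(c['distortion']))[0].reshape(-1,2);print(f,q.round(1).tolist())
    r=q.astype(int); X=min(r[:,0])-40;Y=min(r[:,1])-15
    e=cv2.resize(im[Y:Y+130,X:X+85],None,fx=4.6,fy=4.6,interpolation=cv2.INTER_CUBIC).copy()
    for k,(a,b) in enumerate(q): cv2.circle(e,(int((a-X+.5)*4.6),int((b-Y+.5)*4.6)),2,(255,0,0),-1)
    A.append(e); print('crop origin',X,Y)
cv2.imwrite('pics/s4d.png',np.hstack(A)[:,:,::-1])"
```

```text
[[603.5 -73.2 132.2]
 [608.  -56.9 360. ]] 228.47216236198406 [1.12268672 4.10158202]
time_s: 11.52
position: [607.9, -57.6, 355.5]
orientation: [[0.091, 0.996, 0.009], [0.992, -0.091, 0.09], [0.091, 0.001, -0.996]]
contact_force: [-0.1, 0.6, -2.0]
opening: 0.246
time_s: 11.93
position: [607.8, -58.4, 355.2]
contact_force: [1.3, 1.2, -2.7]
opening: 0.259
time_s: 12.35
position: [607.8, -57.2, 355.4]
contact_force: [-0.4, -0.2, -1.3]
opening: 0.258
time_s: 12.77
position: [607.8, -57.2, 355.5]
contact_force: [0.8, 0.1, -2.4]
opening: 0.255
time_s: 13.18
position: [607.9, -57.3, 355.5]
orientation: [[0.09, 0.996, 0.009], [0.992, -0.091, 0.09], [0.09, 0.001, -0.996]]
contact_force: [0.3, 0.4, -2.1]
opening: 0.25
t 13.1833 pos [607.9 -57.3 355.5] shift [258.2 -44.6  23.8] rot [ 0.05 -5.18  0.05] F [ 0.3  0.4 -2.1] open 0.25
s4 [[236.4, 85.7], [243.1, 185.6]]
crop origin 196 70
d4 [[275.7, 78.3], [277.9, 160.0]]
crop origin 235 63
```

View pics/s4d.png

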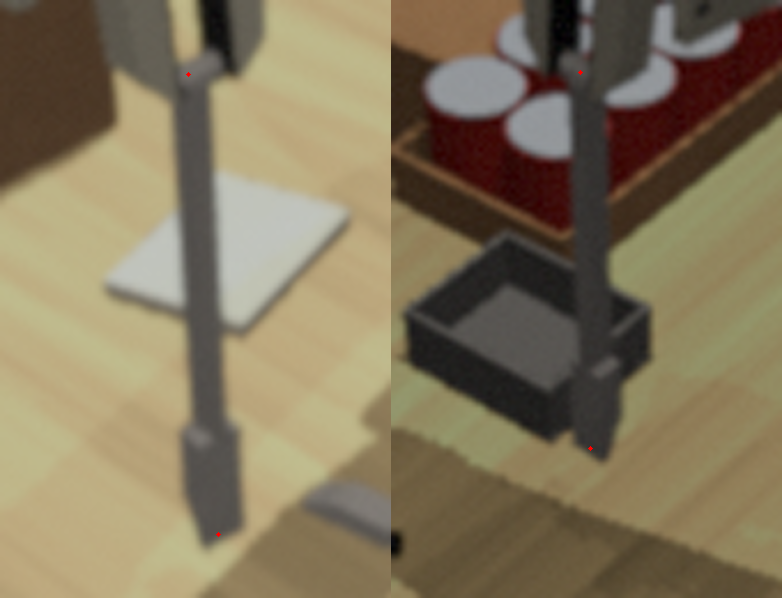

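The bar is plumb now: the tip matches the predicted plumb point within about 2 mm in both views, barrel still in place, clamped at 45 N. Moving over the pocket.

```bash
python3 -m pendant '[{"xyz":[6,-1,0.5],"delta_rot":[0,0,0],"grip":255},{"xyz":[10,-1.7,0.9],"delta_rot":[0,0,0],"grip":255},{"xyz":[14,-2.4,1.2],"delta_rot":[0,0,0],"grip":255},{"xyz":[18,-3,1.6],"delta_rot":[0,0,0],"grip":255},{"xyz":[20,-3.4,1.8],"delta_rot":[0,0,0],"grip":255}]' 45
python3 -m pendant '[{"xyz":[20,-3.4,1.8],"delta_rot":[0.38,0,-4.2],"grip":255},{"xyz":[20,-3.4,1.8],"delta_rot":[0.38,0,-4.2],"grip":255},{"xyz":[20,-3.4,1.8],"delta_rot":[0.38,0,-4.2],"grip":255},{"xyz":[20,0,1.8],"delta_rot":[0.38,0,-4.2],"grip":255},{"xyz":[20,0,1.8],"delta_rot":[0.38,0,-4.2],"grip":255}]' 45
python3 -c "
from h import *
need([587,205,355],16)"
```

```text
time_s: 13.7
position: [602.8, 11.3, 354.7]
orientation: [[0.099, 0.995, 0.009], [0.991, -0.1, 0.089], [0.089, 0.0, -0.996]]
contact_force: [0.7, -0.2, -2.3]
opening: 0.25
time_s: 14.12
position: [583.7, 124.8, 356.1]
orientation: [[-0.283, 0.959, -0.024], [0.955, 0.284, 0.086], [0.09, 0.002, -0.996]]
contact_force: [0.3, 0.1, -2.2]
opening: 0.248
t 14.1167 pos [583.7 124.8 356.1] shift [75.5 26.   7.9] rot [ 0.09 -5.14  0.52] F [ 0.3  0.1 -2.2] open 0.248
```

```bash
python3 -m pendant '[{"xyz":[18,6,1.9],"delta_rot":[0,0,0],"grip":255},{"xyz":[18,6,1.9],"delta_rot":[0,0,0],"grip":255},{"xyz":[14,5,1.5],"delta_rot":[0,0,0],"grip":255},{"xyz":[10,4,1],"delta_rot":[0,0,0],"grip":255},{"xyz":[6,2,0.5],"delta_rot":[0,0,0],"grip":255}]' 45
python3 -m pendant '[{"xyz":[0,0,0],"delta_rot":[0,0,0],"grip":255},{"xyz":[0,0,0],"delta_rot":[0,0,0],"grip":255},{"xyz":[0,0,0],"delta_rot":[0,0,0],"grip":255}]' 45
python3 -c "
from h import *
need([587,205,355],16)"
```

```text
time_s: 14.53
position: [579.1, 213.0, 356.9]
orientation: [[-0.303, 0.953, -0.026], [0.948, 0.304, 0.091], [0.094, 0.003, -0.996]]
contact_force: [-0.2, 0.3, -2.3]
opening: 0.248
time_s: 14.78
position: [576.5, 217.9, 357.5]
orientation: [[-0.309, 0.951, -0.026], [0.946, 0.311, 0.092], [0.095, 0.003, -0.995]]
contact_force: [-0.2, -0.1, -1.0]
opening: 0.248
t 14.7833 pos [576.5 217.9 357.5] shift [-15.7   5.9   1. ] rot [ 0.09 -5.47  2.1 ] F [-0.2 -0.1 -1. ] open 0.248
```

```bash
python3 -m pendant '[{"xyz":[-8,3,0.5],"delta_rot":[-0.1,-0.4,2],"grip":255},{"xyz":[-6,3,0.5],"delta_rot":[0,0,0],"grip":255},{"xyz":[0,0,0],"delta_rot":[0,0,0],"grip":255},{"xyz":[0,0,0],"delta_rot":[0,0,0],"grip":255}]' 45
python3 -c "
from h import *
need([587,205,355],16); p0=telemetry.read_state()['position']+[0,0,4.6]
A=[]
for f,n in(('s5','scene'),('d5','side')):
    im,d,c=shot(n,f);T=np.array(c['camera_from_world'])
    p=np.vstack([p0-np.array([[0,0,0],[0,0,225]],float),[587,205,96]])
    q=cv2.projectPoints(p,cv2.Rodrigues(T[:3,:3])[0],T[:3,3],K(c),np.array(c['distortion']))[0].reshape(-1,2);print(f,q.round(1).tolist())
    r=q.astype(int); X=min(r[:,0])-45;Y=max(min(r[:,1])-25,0)
    e=cv2.resize(im[Y:Y+190,X:X+125],None,fx=3.1,fy=3.1,interpolation=cv2.INTER_CUBIC).copy()
    for k,(a,b) in enumerate(q): cv2.circle(e,(int((a-X+.5)*3.1),int((b-Y+.5)*3.1)),2,[(255,0,0),(255,0,0),(0,255,0)][k],-1)
    A.append(e); print('crop origin',X,Y)
cv2.imwrite('pics/s5d.png',np.hstack(A)[:,:,::-1])"
```

```text
time_s: 15.12
position: [588.6, 201.4, 354.7]
orientation: [[-0.267, 0.963, -0.021], [0.96, 0.268, 0.083], [0.085, 0.001, -0.996]]
contact_force: [-0.4, 0.8, -1.2]
opening: 0.248
t 15.1167 pos [588.6 201.4 354.7] shift [ 3.9 -0.6  0.1] rot [ 0.1  -4.9  -0.45] F [-0.4  0.8 -1.2] open 0.248
s5 [[368.1, 146.0], [349.7, 248.6], [349.4, 262.8]]
crop origin 304 121
d5 [[188.5, 152.1], [206.7, 231.8], [208.5, 244.0]]
crop origin 143 127
```

View pics/s5d.png

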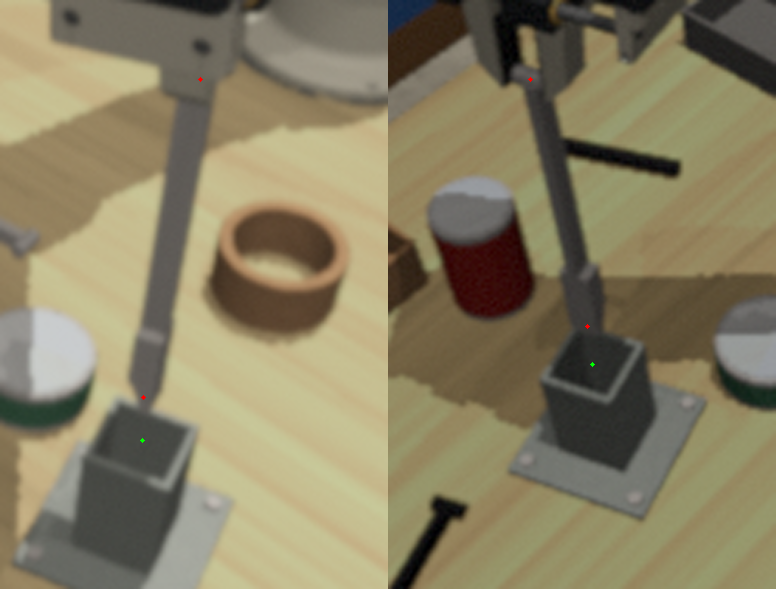

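The tip hangs over the opening: scene (147,405) and side (592,332) in the crop, pocket centre marks (140,441)/(592,364) mid-rim in both. Lowering in stages.

```bash
python3 -m pendant '[{"xyz":[2,0,4],"delta_rot":[0,0.3,0],"grip":255},{"xyz":[0,0,8],"delta_rot":[0,0,0],"grip":255},{"xyz":[0,0,8],"delta_rot":[0,0,0],"grip":255},{"xyz":[0,0,6],"delta_rot":[0,0,0],"grip":255},{"xyz":[0,0,0],"delta_rot":[0,0,0],"grip":255}]' 45
python3 -c "
from h import *
need([587,205,310],16)"
```

```text
time_s: 15.63
position: [586.9, 205.9, 326.0]
orientation: [[-0.267, 0.963, -0.024], [0.959, 0.268, 0.089], [0.092, 0.001, -0.996]]
contact_force: [0.3, -0.1, -2.0]
opening: 0.25
t 15.6333 pos [586.9 205.9 326. ] shift [-2.4 -0.2 15.8] rot [ 0.08 -5.26 -0.44] F [ 0.3 -0.1 -2. ] open 0.25
```

```bash
python3 -m pendant '[{"xyz":[-1.3,0,8],"delta_rot":[0,0,0],"grip":255},{"xyz":[-0.9,0,10],"delta_rot":[0,0,0],"grip":255},{"xyz":[-0.9,0,10],"delta_rot":[0,0,0],"grip":255},{"xyz":[-0.5,0,6],"delta_rot":[0,0,0],"grip":255},{"xyz":[0,0,0],"delta_rot":[0,0,0],"grip":255}]' 45
python3 -c "
from h import *
need([587,205,260],16)"
```

```text
time_s: 16.05
position: [586.2, 205.6, 287.0]
orientation: [[-0.268, 0.963, -0.025], [0.959, 0.269, 0.088], [0.092, -0.001, -0.996]]
contact_force: [-0.5, -0.6, -2.8]
opening: 0.245
t 16.05 pos [586.2 205.6 287. ] shift [-3.3  0.6 26.8] rot [-0.03 -5.26 -0.37] F [-0.5 -0.6 -2.8] open 0.245
```

```bash
python3 -m pendant '[{"xyz":[-1,0,8],"delta_rot":[0,0,0],"grip":255},{"xyz":[-0.9,0,10],"delta_rot":[0,0,0],"grip":255},{"xyz":[-0.9,0,10],"delta_rot":[0,0,0],"grip":255},{"xyz":[-0.9,0,10],"delta_rot":[0,0,0],"grip":255},{"xyz":[-0.5,0,5],"delta_rot":[0,0,0],"grip":255}]' 45
python3 -m pendant '[{"xyz":[0,0,0],"delta_rot":[0,0,0],"grip":255},{"xyz":[-0.2,0,2],"delta_rot":[0,0,0],"grip":255},{"xyz":[0,0,0],"delta_rot":[0,0,0],"grip":255}]' 45
python3 -c "
from h import *
need([587,205,227],16)"
```

```text
time_s: 16.47
position: [586.9, 205.6, 240.4]
orientation: [[-0.268, 0.963, -0.024], [0.959, 0.269, 0.089], [0.092, 0.001, -0.996]]
contact_force: [-0.7, 0.4, -2.5]
opening: 0.253
time_s: 16.72
position: [586.0, 205.1, 235.8]
orientation: [[-0.268, 0.963, -0.027], [0.959, 0.269, 0.088], [0.092, -0.002, -0.996]]
contact_force: [0.2, -0.0, -2.3]
opening: 0.25
t 16.7167 pos [586.  205.1 235.8] shift [-1.2  1.   8.7] rot [-0.12 -5.28 -0.39] F [ 0.2 -0.  -2.3] open 0.25
```

Tip about 10 mm above the floor; easing down until contact.

```bash
for i in 1; do python3 -m pendant '[{"xyz":[-0.3,0,3],"delta_rot":[0,0,0],"grip":255},{"xyz":[-0.2,0,2],"delta_rot":[0,0,0],"grip":255},{"xyz":[0,0,1],"delta_rot":[0,0,0],"grip":255},{"xyz":[0,0,0],"delta_rot":[0,0,0],"grip":255}]' 45|grep -v orient; python3 -m pendant '[{"xyz":[0,0,1],"delta_rot":[0,0,0],"grip":255},{"xyz":[0,0,0.5],"delta_rot":[0,0,0],"grip":255},{"xyz":[0,0,0],"delta_rot":[0,0,0],"grip":255}]' 45|grep -v orient; done
```

```text
time_s: 17.05
position: [586.8, 205.6, 230.5]
contact_force: [0.0, -0.3, -1.9]
opening: 0.247
time_s: 17.3
position: [587.0, 206.0, 229.4]
contact_force: [-0.1, -0.6, -1.4]
opening: 0.247
```

```bash
for i in 1 2; do python3 -m pendant '[{"xyz":[0,0,1.2],"delta_rot":[0,0,0],"grip":255},{"xyz":[0,0,0.8],"delta_rot":[0,0,0],"grip":255},{"xyz":[0,0,0],"delta_rot":[0,0,0],"grip":255}]' 45|grep -v orient; done
```

```text
time_s: 17.55
position: [587.9, 207.1, 229.2]
contact_force: [-0.3, 0.7, -2.0]
opening: 0.25
time_s: 17.8
position: [588.9, 208.2, 229.0]
contact_force: [-0.6, -0.2, -1.1]
opening: 0.251
```

```bash
python3 -m pendant '[{"xyz":[-2.5,-0.5,3],"delta_rot":[0,0,0],"grip":255},{"xyz":[0,0,0],"delta_rot":[0,0,0],"grip":255}]' 45|grep -v orient;python3 -m pendant '[{"xyz":[-1,-0.5,3],"delta_rot":[0,0,0],"grip":255},{"xyz":[0,0,0],"delta_rot":[0,0,0],"grip":255}]' 45|grep -v orient; python3 -c "
from h import *
need([587,205,227],16)"
```

```text
time_s: 17.97
position: [590.9, 208.0, 229.4]
contact_force: [-0.1, -0.5, -1.7]
opening: 0.248
time_s: 18.13
position: [592.6, 208.8, 229.2]
contact_force: [0.2, -0.3, -2.3]
opening: 0.251
t 18.1333 pos [592.6 208.8 229.2] shift [-2.3 -6.5  1.9] rot [ 1.12 -5.49 -0.36] F [ 0.2 -0.3 -2.3] open 0.251
```

```bash
python3 -c "
from h import *
s=telemetry.read_state();q=s['joint_pos'];print(q.round(1),s['qd'].round(2),s['joint_efforts'].round(1),np.round(s['moment'],2))
lo=[-164.97,-17.58,-87.97,11.32,-80.73,10.89,-147.41];hi=[164.97,116.51,89.64,138.91,260.73,115.49,147.41]
print((q-lo).round(1),(hi-q).round(1))"
python3 -m pendant '[{"xyz":[0,0,0],"delta_rot":[0,0,0],"grip":255},{"xyz":[0,0,0],"delta_rot":[0,0,0],"grip":255},{"xyz":[0,0,0],"delta_rot":[0,0,0],"grip":255}]' 45|grep -v orient
```

```text
[ 21.5  35.6 -58.5  92.6  27.1  66.6 -26. ] [-0.12 -0.47 -0.11 -0.32 -0.22 -0.05  0.22] [ -0.  -51.7 -16.3 -26.7  -0.5  -0.5  -0. ] [-0.14 -0.22  0.01]
[186.5  53.2  29.5  81.3 107.9  55.7 121.4] [143.4  80.9 148.1  46.3 233.6  48.9 173.4]
time_s: 18.38
position: [592.9, 208.7, 229.0]
contact_force: [-0.3, -0.8, 4.1]
opening: 0.251
```

```bash
python3 -m pendant '[{"xyz":[-2,-5,-1],"delta_rot":[1.1,-0.3,0],"grip":255},{"xyz":[0,0,0],"delta_rot":[0,0,0],"grip":255},{"xyz":[0,0,0],"delta_rot":[0,0,0],"grip":255}]' 45|grep -v orient; python3 -c "
from h import *
need([587,205,227],16)"
```

```text
time_s: 18.63
position: [587.4, 204.6, 228.9]
contact_force: [-1.1, 1.2, 5.0]
opening: 0.25
t 18.6333 pos [587.4 204.6 228.9] shift [ 0.3 -0.3  2. ] rot [-0.18 -5.16 -0.31] F [-1.1  1.2  5. ] open 0.25
```

```bash
python3 -m pendant '[{"xyz":[-0.2,0,2],"delta_rot":[0,0,0],"grip":255},{"xyz":[0,0,0],"delta_rot":[0,0,0],"grip":255},{"xyz":[0,0,0],"delta_rot":[0,0,0],"grip":255}]' 45|grep -v orient; python3 -c "
from h import *
need([587,205,227],16); p0=telemetry.read_state()['position']
A=[]
for f,n in(('s6','scene'),('d6','side')):
    im,d,c=shot(n,f);T=np.array(c['camera_from_world'])
    p=np.array([p0+[0,0,4.6],p0+[0,0,2],[587,205,96]],float)
    q=cv2.projectPoints(p,cv2.Rodrigues(T[:3,:3])[0],T[:3,3],K(c),np.array(c['distortion']))[0].reshape(-1,2);print(f,q.round(1).tolist())
    r=q.astype(int); X=min(r[:,0])-45;Y=max(min(r[:,1])-30,0)
    e=cv2.resize(im[Y:Y+125,X:X+100],None,fx=4,fy=4,interpolation=cv2.INTER_CUBIC).copy()
    for k,(a,b) in enumerate(q): cv2.circle(e,(int((a-X+.5)*4),int((b-Y+.5)*4)),2,[(255,0,0),(255,0,255),(0,255,0)][k],-1)
    A.append(e)
cv2.imwrite('pics/s6d.png',np.hstack(A)[:,:,::-1])"
```

```text
time_s: 18.88
position: [588.2, 205.8, 229.0]
contact_force: [-0.0, -0.1, 0.3]
opening: 0.25
t 18.8833 pos [588.2 205.8 229. ] shift [-0.6 -1.4  1.9] rot [-0.03 -5.21 -0.3 ] F [-0.  -0.1  0.3] open 0.25
s6 [[359.2, 210.0], [359.0, 211.2], [349.4, 262.8]]
d6 [[198.1, 201.9], [198.3, 202.8], [208.5, 244.0]]
```

View pics/s6d.png

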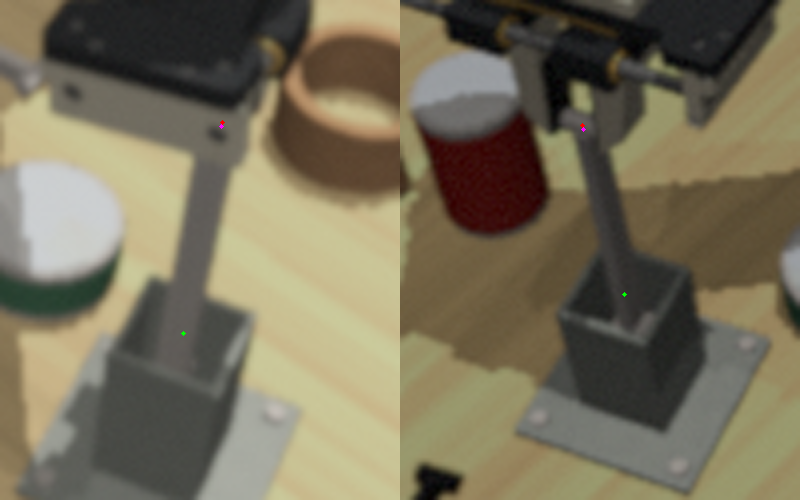

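The bar stands inside the pocket, centred, with the barrel still pinched. Downward commands no longer move it and the weight has gone off the wrist. One firmer push to confirm it has bottomed.

```bash
python3 -m pendant '[{"xyz":[-1.2,-1,5],"delta_rot":[0,0,0],"grip":255}]' 45|grep -v orient; python3 -m pendant '[{"xyz":[0,0,0],"delta_rot":[0,0,0],"grip":255},{"xyz":[0,0,0],"delta_rot":[0,0,0],"grip":255}]' 45|grep -v orient;  python3 -c "
from h import *
need([587,205,227],16)"
```

```text
time_s: 19.07
position: [590.2, 207.3, 228.3]
contact_force: [-1.5, -2.0, 46.1]
opening: 0.252
time_s: 19.23
position: [591.5, 208.3, 230.3]
contact_force: [-0.9, -0.3, -2.0]
opening: 0.249
t 19.2333 pos [591.5 208.3 230.3] shift [-2.3 -5.3  3. ] rot [ 0.65 -5.37 -0.3 ] F [-0.9 -0.3 -2. ] open 0.249
```

Bottomed: 46 N at z 228.3. Recentre, touch down and release.

```bash
python3 -m pendant '[{"xyz":[-2.3,-4.5,1],"delta_rot":[0.6,0,0],"grip":255},{"xyz":[0,0,0.8],"delta_rot":[0,0,0],"grip":255},{"xyz":[0,0,0],"delta_rot":[0,0,0],"grip":255}]' 40|grep -v orient;  python3 -m pendant '[{"xyz":[0,0,0.5],"delta_rot":[0,0,0],"grip":255},{"xyz":[0,0,0],"delta_rot":[0,0,0],"grip":255}]' 25|grep -v orient; python3 -c "
from h import *
need([587,205,227],16)"
```

```text
time_s: 19.48
position: [588.0, 205.1, 229.0]
contact_force: [-0.1, -0.1, 1.4]
opening: 0.25
time_s: 19.65
position: [588.2, 204.9, 228.9]
contact_force: [0.2, -0.6, 2.4]
opening: 0.257
t 19.65 pos [588.2 204.9 228.9] shift [ 0.3 -1.1  1.9] rot [ 0.09 -5.41 -0.31] F [ 0.2 -0.6  2.4] open 0.257
```

```bash
for i in 1 2 3; do python3 -m pendant '[{"xyz":[0,0,0],"delta_rot":[0,0,0],"grip":0},{"xyz":[0,0,0],"delta_rot":[0,0,0],"grip":0},{"xyz":[0,0,0],"delta_rot":[0,0,0],"grip":0},{"xyz":[0,0,0],"delta_rot":[0,0,0],"grip":0},{"xyz":[0,0,0],"delta_rot":[0,0,0],"grip":0}]' 10|grep -v orient; done
python3 -m pendant '[{"xyz":[0,0,-3],"delta_rot":[0,0,0],"grip":0},{"xyz":[0,0,-5],"delta_rot":[0,0,0],"grip":0},{"xyz":[0,0,-8],"delta_rot":[0,0,0],"grip":0},{"xyz":[0,0,-10],"delta_rot":[0,0,0],"grip":0},{"xyz":[0,0,-10],"delta_rot":[0,0,0],"grip":0}]'|grep -v orient
python3 -m pendant '[{"xyz":[0,0,-20],"delta_rot":[0,0,0],"grip":0},{"xyz":[0,0,-20],"delta_rot":[0,0,0],"grip":0},{"xyz":[0,0,-20],"delta_rot":[0,0,0],"grip":0},{"xyz":[0,0,-10],"delta_rot":[0,0,0],"grip":0},{"xyz":[0,0,0],"delta_rot":[0,0,0],"grip":0}]'|grep -v orient
python3 -c "
from h import *
a=shot('scene','s7')[0];b=shot('side','d7')[0];cv2.imwrite('pics/s7d.png',np.hstack([cv2.resize(a[100:350,270:470],(400,500)),cv2.resize(b[100:350,110:310],(400,500))])[:,:,::-1])"
```

```text
time_s: 20.07
position: [586.1, 202.6, 225.5]
contact_force: [0.2, 0.4, -0.2]
opening: 0.567
time_s: 20.48
position: [585.5, 202.2, 224.5]
contact_force: [-0.3, -0.4, -0.0]
opening: 0.93
time_s: 20.9
position: [585.6, 202.3, 224.7]
contact_force: [-0.0, 0.9, 0.8]
opening: 1.0
time_s: 21.32
position: [585.7, 198.6, 261.8]
contact_force: [0.1, 0.7, 1.3]
opening: 0.995
time_s: 21.73
position: [589.4, 192.9, 341.7]
contact_force: [0.1, 1.2, -0.8]
opening: 0.998
```

View pics/s7d.png

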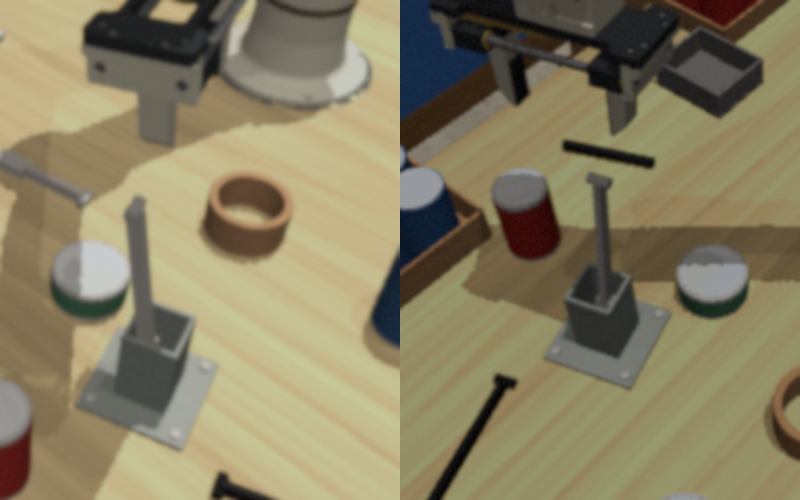

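The bar stands in the pocket, leaning lightly on its rim. Its barrel is at (137,207)/(598,182), the gripper is clear above, and the short bar lies where it was at (45,180). Handing in.

```bash
python3 -c "
from h import *
a,b=load('scene0')[0],load('s7')[0]
print('short bar diff',np.abs(a[170:206,258:320].astype(int)-b[170:206,258:320]).mean().round(1), telemetry.read_state()['time_s'])
bot.hand_in()"
```

```text
short bar diff 30.8 21.8333
the job is handed in; nothing more can be done
```

The longer pry bar is standing blade down in the square pocket and the job is handed in, at 21.8 s of the 48 s allowed.

- **Lift:** I pinched the barrel at about 56 N and the bar came up near level.
- **Hang:** At 12 N it swung down but stopped about 4° short of plumb, held by friction. I clamped it at 45 N, tilted the tool about 5°, and relaxed to 12 N again. It then hung within about 2 mm of plumb at the tip in both fixed views, and I clamped it at 45 N, clear of the table.
- **Lowering:** I lowered it into the pocket until it bottomed. A test push gave 46 N at the wrist with no more travel. Only then did I open the fingers and retreat.

**Last checks:** The final pictures show the bar standing in the pocket, leaning slightly on the rim. The gripper is open and well above it.

**Checks that disagreed:**
- The floor was met with the tool about 2.5 mm higher than I calculated. That fits a small slip of the barrel or the calibration error.
- A before-and-after pixel comparison around the short bar gave a large difference (30.8). I put this down to the arm's shadow now falling there. By eye the bar lies in the same place, but I did not measure it again.

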